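Spot-check the water bath with the probe thermometer

ROBOT

A 6-joint arm with a two-finger parallel gripper is mounted at the origin on the work surface. World frame = base frame: x ahead of the robot, y to its left, z up, the work surface at z = 0. Lengths are in mm, angles in rad, forces in N, time in s.
With the tool pointing down it reaches from about 350 to 775 mm from the base axis. Payload 7.3 kg.
Tool frame: the origin (TCP) lies at the very end of the fingers, on their centre line; the grasp point (between the pads) lies 19 mm behind it; z points along the fingers, y is the line along which they close (so a half turn about z gives the same grasp; the last joint's range is limited). The gripper opens to 92 mm and grips with 3 to 60 N. Pads are 19 mm wide; open, the fingers measure 130 mm over their backs; the gripper's body (75 mm by 190 mm) begins 47 mm behind the grasp point.
Start: joints at [1.137, 0.342, 1.524, -0, 1.275, -0.146], TCP at [149.003, 503.431, 226.741] pointing down, gripper open.
Joint ranges: [-2.53, 2.53], [-0.77, 2.02], [0.04, 2.7], [-1, 4.14], [0.28, 2.66], [-3.11, 3.11]. Speed limits (rad/s): [2.57, 2.57, 3.14, 3.14, 3.14, 3.14].

INTERFACE

Orientations are given as [roll, pitch, yaw] about the fixed x, y, z axes, in that order (R = Rz(yaw) Ry(pitch) Rx(roll)).
In Python, from plant import bot gives the robot as it stands.
- The arm moves only by the tool jog_arm, never from a script. Its argument "targets" is a list of rows, each an object with "xyz": the shift along the tool's x, y, z as a fraction of full scale, a list of three; "spin": the turn about the tool's z as a fraction of full scale. In form: [{"xyz": [x, y, z], "spin": spin}, ...]. A call has exactly 10 rows; each row shifts and turns the commanded pose from where the row before left it, along the tool's axes as they then stand; what a row does not reach is not made up. Full scale, the value 1, is 80 mm for a shift and 0.1 rad for a turn. A row lasts 1/8 s, in which the tool goes at most 62.5 mm and 10.7 degrees, less where a joint would pass 70% of its speed; a pose out of reach is approached as far as the arm can. A call with a number of a shift or a turn outside -1 to 1 is refused whole. A call with a gripper value outside its range is refused whole. "gripper" is the opening in per cent of the stroke, from 0 (shut) to 100 (fully open), set as the call begins (left out, the last holds). The fingers move at their own pace and stop on an object; the grip force is fixed at half the most. Time passes only in rows, so rows that do not move let the fingers close, or fill a call up. It gives the time, the measured TCP pose, the force, the opening and the grip force at its end, in the units of the state.
- bot.get_obs(): the state, without advancing time (a new reading comes with each control period).
- bot.capture(name): name is "side" or "top"; returns the picture (480x640x3 uint8, blue, green, red); there is no depth.
- bot.get_calibration(name): a dict with "vfov" (degrees; the focal length in pixels is half the picture's height over the tangent of half this angle, whatever the lens; pixels are square), "cx", "cy" (the principal point, pixels), "eye" and "rotation" of the camera in the world. Camera axes: x right, y down, z forward; pixel columns grow to the right and rows downward; lengths in mm; the calibration is good to about 2 mm. A picture is of the moment at which its call begins. get_calibration takes no time and is no camera call.
- bot.close_job(): hands the job in; it is judged then, once.
The state is a dict: "time": time; "joint_positions": joint angles; "dq": joint speeds; "tau": joint torques, N m; "tool_pos": TCP position; "tcp_rot": TCP orientation; "contact_force": force on the tool from outside, world axes, zero at the start; "moment": the same for the moment, N m; "grip_width": finger opening in mm; "finger_force": force on a finger pad.
Only numpy, scipy, OpenCV 4.12 (cv2) and the standard library are available. Lean on these libraries where they do the work, as an engineer would, in place of code of your own. Each camera call takes 0.05 s, during which the arm holds its last target. There are 200 camera calls.

TASK

Check the water bath by hand with the probe thermometer: pull the plug out of the port in the bath's lid and leave it in the steel tray, then lift the thermometer from its stand and lower its stem through the open port, never letting it touch the lid or the port's wall. Finish still holding it there, upright, motionless and centred in the port, with the rubber ring on the stem level with the port's rim. Leave the other glassware standing where it is.

Things in the scene. Friction and masses are not known exactly. Their poses are not given: they have to be found in the camera images.
- bath: water bath, fixed: white casing 240 (x) x 300 (y) mm with a flat steel lid, its top 136 mm above the bench; control panel on the -x side. Origin: centre of the underside; z up. A round port stands in the lid at x = -45, y = 75 mm (bath frame), a black bridge handle 26 mm high at x = 45, y = -115 to -35 mm. The tank floor is 22 mm above the bench; nothing hangs below the port
- port (a point): centre of the upper rim of the bath's port, 142 mm above the bench. The port is a vertical round steel sleeve: bore 20 mm in diameter and 30 mm long, outside diameter 27 mm, its rim 6 mm above the lid; a dark flange 48 mm across and 3 mm high surrounds it on the lid. z up
- plug: pale silicone plug, loose, 46 mm tall in all, about 25 g, seated upright in the port at the start. Origin: centre of its underside; z along its axis. From below: spigot 15.5 mm in diameter and 14 mm long (in the bore), flange 28 mm across from 14 to 18 mm (rests on the port's rim), pull knob 18 mm in diameter from 18 to 46 mm
- tray: square shallow steel tray, fixed on the bench, 140 x 140 mm outside, 16 mm high, wall and floor 3 mm. Origin: centre of its underside; z up
- stand: stand of the thermometer, fixed: grey square foot 85 x 85 x 12 mm with an upright aluminium tube, 25 mm outside and 18 mm inside, its top 115 mm above the bench. Origin: centre of the underside; z up
- probe: cordless probe thermometer, loose, about 80 g, upright in the stand, its shoulder on the tube's top. Origin: tip of the stem; z up the stem to the handle. Steel stem 6 mm in diameter, 0 to 95 mm; black rubber ring 9 mm in diameter at 60 mm; shoulder 25 mm in diameter, 95 to 105 mm; white handle 30 (x) x 20 (y) mm in section, up to 165 mm
- probe_tip (a point): lower end of the thermometer's stem
- probe_ring (a point): middle of the rubber ring on the stem, on the stem's axis, 60 mm above the tip
- probe_grip (a point): middle of the thermometer's handle, on its axis, 135 mm above the tip; grip here across the 20 mm (y) sides
- bottle: bystander: closed amber bottle, 60 mm in diameter, about 125 mm tall. Origin: centre of its underside
- flask: bystander: conical glass flask, 68 mm across the base, 104 mm tall. Origin: centre of its underside
- beaker: bystander: glass beaker, 60 mm across, 75 mm tall. Origin: centre of its underside
There are look-alikes about, which are no part of the job. There is more than one size of the plug; the one meant has the size given above.

How it is judged:
By the outcome, as a careful person would: the job done as asked, in the order asked, and still so for the second after the job is handed in, while the arm keeps its last pose, push and grip.
It also fails if it takes over 64 s, if anything falls off the work surface, if the arm or the gripper's body presses on something with over 40 N, if the wrist force passes 120 N, or if a joint passes its speed limit or range.

## Working session

There is one attempt and no reset: what is moved stays moved. The work goes in short steps, Python scripts to look and compute and a tool call to move; the robot and the scene stay as the last step left them, time stands still between calls to the robot, and variables do not carry over. Pictures are saved under pics/ and viewed, at most 10 in all, crops included, and the job is handed in when it is done.

Besides the shell and the picture viewer there is one more tool, called after "Request:" as a command line: name --argument value ..., lists and objects as JSON in quotes. jog_arm: Moves the arm, as the interface text tells. Shift numbers are shares of 80 mm and turn numbers shares of 0.1 rad, none past 1 either way. Its arguments: {"type":"object","properties":{"targets":{"type":"array","items":{"type":"object","properties":{"xyz":{"type":"array","items":{"type":"number"}},"spin":{"type":"number"}}}},"gripper":{"type":"number"}},"required":["targets"]}

```bash
mkdir -p pics; ls
python3 - <<'E'
from plant import bot
import cv2
for n in("side","top"):
    cv2.imwrite(f"pics/{n}0.png",bot.capture(n)); c=bot.get_calibration(n); print(n,c)
print(bot.get_obs())
E
```

```text
pics
side {'vfov': 56.34661430653354, 'cx': 325.5990359030038, 'cy': 243.28820726091368, 'eye': array([ 254.79890251, -666.86018095,  620.82893389]), 'rotation': array([-2.16602183,  0.00487136, -0.30459326])}
top {'vfov': 44.023275934920946, 'cx': 319.69932039535877, 'cy': 239.1547128043049, 'eye': array([ 407.3097912 ,   80.32591919, 1315.81036741]), 'rotation': array([-3.05598788, -0.01343654, -1.54453946])}
{'time': 0.1, 'joint_positions': array([ 1.13700155e+00,  3.42663057e-01,  1.52490899e+00, -3.85223733e-05,
        1.27539342e+00, -1.46018695e-01]), 'dq': array([-0.00054913,  0.00011187, -0.0011011 , -0.00056178, -0.00043179,
       -0.00103755]), 'tau': array([ 1.99052760e-03, -4.32005489e+01, -2.44697446e+01,  7.17674894e-02,
        5.25837787e-02, -7.94115476e-05]), 'tool_pos': array([148.853425  , 503.08322823, 226.11362682]), 'tcp_rot': array([-3.14022910e+00, -1.63297361e-04,  2.85382770e+00]), 'contact_force': array([ 0.05095316, -0.25667405,  0.24785487]), 'moment': array([ 0.01000934, -0.01618416, -0.00429365]), 'finger_force': 0.0, 'grip_width': 91.91857456282136}
```

View pics/side0.png

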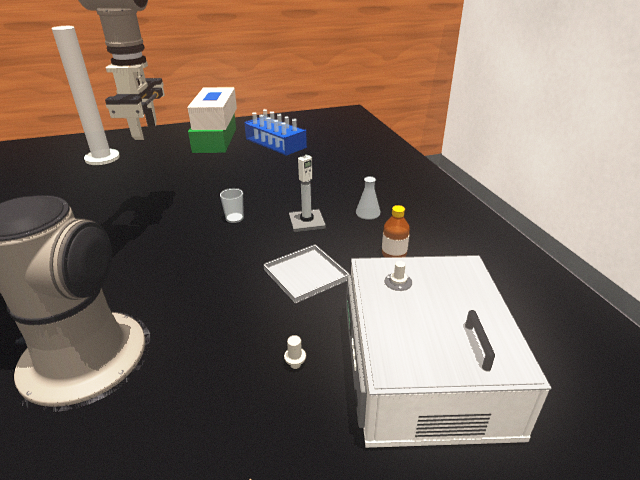

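View pics/top0.png

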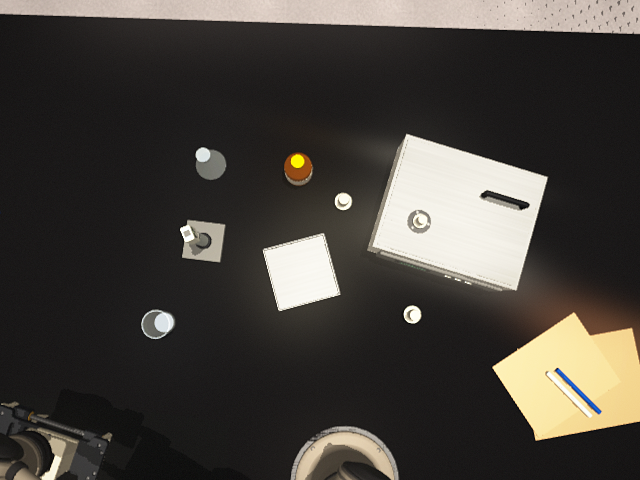

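The bath's plug is at top pixel (419,221) and side (400,272). The thermometer is at top (187,233) and side (306,170), the tray at top (302,272), and two loose look-alike plugs at top (343,201) and (412,314). Next I'll set up helpers and view enlarged crops.

```bash
cat > h.py <<'E'
import numpy as np, cv2
from plant import bot
from scipy.spatial.transform import Rotation as Ro
def cam(n):
    c=bot.get_calibration(n); f=240/np.tan(np.radians(c['vfov'])/2)
    return Ro.from_euler('xyz',c['rotation']).as_matrix(),np.array(c['eye']),f,c['cx'],c['cy']
def proj(n,p):
    R,e,f,cx,cy=cam(n); q=R.T@(np.array(p,float)-e); return np.round([cx+f*q[0]/q[2],cy+f*q[1]/q[2]],1)
def ray(n,u):
    R,e,f,cx,cy=cam(n); d=R@np.array([(u[0]-cx)/f,(u[1]-cy)/f,1]); return e,d
def onz(n,u,z):
    e,d=ray(n,u); return np.round(e+d*(z-e[2])/d[2],1)
def tri(us,ut):
    A=[];b=[]
    for n,u in(("side",us),("top",ut)):
        e,d=ray(n,u); d=d/np.linalg.norm(d); P=np.eye(3)-np.outer(d,d); A.append(P); b.append(P@e)
    return np.round(np.linalg.solve(A[0]+A[1],b[0]+b[1]),1)
E
python3 - <<'E'
from h import *
for n in("side","top"): print(n,proj(n,[0,0,0]),proj(n,[149,503,226]))
t=cv2.imread("pics/top0.png");s=cv2.imread("pics/side0.png")
for nm,u,z in(("port",(419,221),174),("tray",(302,272),16),("probe",(187,233),185),("foot",(203.5,241),12)): print(nm,onz("top",u,z))
print(tri((400,264),(420.5,221)),tri((305,157),(187,233)))
r=lambda i,x,y,w,h,k:cv2.resize(i[y:y+h,x:x+w],None,fx=k,fy=k,interpolation=cv2.INTER_CUBIC)
a=r(t,170,210,65,60,6);b=r(t,385,190,65,60,6);c=r(s,280,145,50,90,4);d=r(s,375,250,50,50,6)
im=np.zeros((740,800,3),np.uint8);im=np.zeros((600,800,3),np.uint8)
im[:240,:260]=r(t,170,210,65,60,4);im[:240,270:530]=r(t,385,190,65,60,4);im[:360,540:740]=c;im[250:550,:300]=d
cv2.imwrite("pics/c0.png",im)
E
```

```text
side [ 83.  354.6] [145.7 131.6]
top [343.8 481.1] [ 70.8 429.2]
port [ 546.3 -124.1  174. ]
tray [446.2 102.6  16. ]
probe [509.6 321.1 185. ]
foot [508.6 321.   12. ]
[ 549.4 -128.7  170.6] [510.2 321.2 184.2]
```

View pics/c0.png

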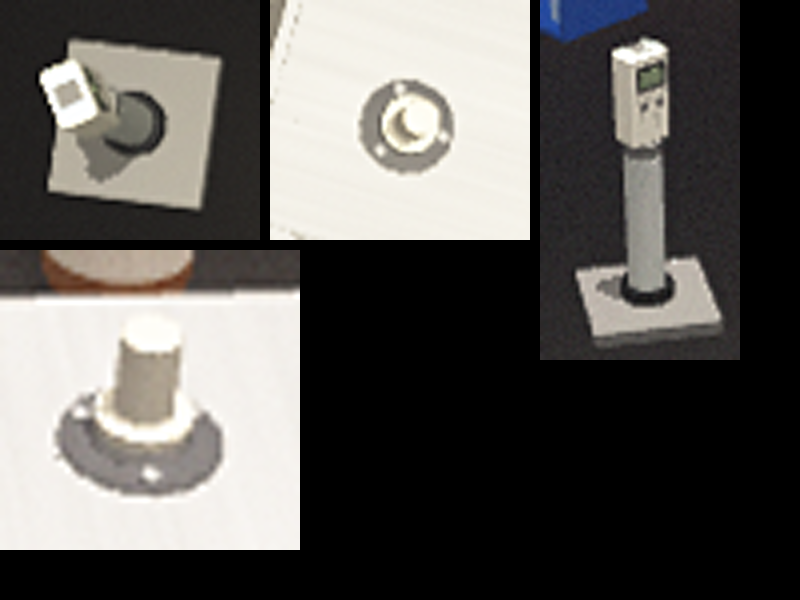

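The crops show the knob's top at top pixel ≈(421.5,218.3), the port flange's centre at ≈(419,221.3) and the handle's top at ≈(187.4,233.2), with the handle rotated about 20° in the image.

Run:
```python
from h import *
t=cv2.imread("pics/top0.png");s=cv2.imread("pics/side0.png")
def big(m,x,y):
    c=max(cv2.findContours(m,cv2.RETR_EXTERNAL,cv2.CHAIN_APPROX_NONE)[0],key=cv2.contourArea); return c+np.array([x,y])
for n,i,(x,y,w,h) in(("top",t,(400,203,40,40)),("side",s,(380,255,40,40))):
    g=cv2.cvtColor(i[y:y+h,x:x+w],cv2.COLOR_BGR2GRAY)
    c=big((g<165).astype(np.uint8)*255,x,y); e=cv2.fitEllipse(c) ; print(n,"flange",e,onz(n,e[0],139))
g=cv2.cvtColor(t[220:250,175:200],cv2.COLOR_BGR2GRAY)
for th in(195,215,235):
    c=big((g>th).astype(np.uint8)*255,175,220); r=cv2.minAreaRect(c); b=cv2.boxPoints(r); P=[onz("top",q,185)[:2] for q in b]
    print(th,r,[ (round(float(np.linalg.norm(P[k+1]-P[k])),1),round(float(np.degrees(np.arctan2(*(P[k+1]-P[k])[::-1]))),1)) for k in(0,1)],onz("top",r[0],185))
print("knob",onz("top",(421.5,218.3),174),onz("side",(400,263.5),174))
# tray, foot
m=cv2.cvtColor(t[225:320,255:350],cv2.COLOR_BGR2GRAY); r=cv2.minAreaRect(big((m>150).astype(np.uint8)*255,255,225)); print("tray",r,onz("top",r[0],16))
m=cv2.cvtColor(t[215:268,175:232],cv2.COLOR_BGR2GRAY); r=cv2.minAreaRect(big((m>110).astype(np.uint8)*255,175,215)); print("foot",r,onz("top",r[0],12))
# bath edge direction: far/near lid edges from corners
print("lid",[onz("top",q,136)[:2] for q in((407,136),(547,178),(517,290),(371,249))])
R=Ro.from_euler('xyz',bot.get_obs()['tcp_rot']).as_matrix();print(R.round(3))
```

```text
top flange ((418.39044189453125, 221.57691955566406), (19.37064552307129, 20.773815155029297), 123.93429565429688) [ 549.4 -129.2  139. ]
side flange ((398.0480651855469, 283.2057800292969), (13.835285186767578, 26.7988338470459), 93.29106903076172) [ 546.5 -139.9  139. ]
195 ((186.663818359375, 233.21551513671875), (15.36285400390625, 10.241904258728027), 66.80140686035156) [(19.4, -65.0), (29.6, -154.6)] [509.1 321.7 185. ]
215 ((186.68966674804688, 233.27584838867188), (14.968935012817383, 10.241904258728027), 66.80140686035156) [(19.4, -64.6), (28.9, -154.6)] [509.  321.7 185. ]
235 ((186.65516662597656, 233.13792419433594), (14.855627059936523, 10.027547836303711), 68.19859313964844) [(19.0, -66.1), (28.7, -155.9)] [509.3 321.7 185. ]
knob [ 551.7 -128.9  174. ] [ 550.5 -132.   174. ]
tray ((300.77386474609375, 271.5270080566406), (64.41566467285156, 63.964752197265625), 75.0685806274414) [447.1 105.3  16. ]
foot ((200.58755493164062, 240.27052307128906), (43.80572509765625, 38.444190979003906), 6.842773914337158) [510.  327.4  12. ]
lid [array([ 723.8, -104.4]), array([ 645.7, -389.3]), array([ 418.2, -327.9]), array([492. , -35.7])]
[[-0.959  0.284 -0.001]
 [ 0.284  0.959 -0.001]
 [ 0.    -0.001 -1.   ]]
```

Request:
jog_arm --targets '[{"xyz": [0, 0, -0.07], "spin": -0.9}, {"xyz": [0, 0, -0.07], "spin": -0.9}, {"xyz": [0, 0, -0.07], "spin": -0.9}, {"xyz": [0, 0, -0.07], "spin": -0.9}, {"xyz": [0, 0, -0.07], "spin": -0.9}, {"xyz": [0, 0, -0.07], "spin": -0.9}, {"xyz": [0, 0, 0], "spin": -0.9}, {"xyz": [0, 0, 0], "spin": -0.9}, {"xyz": [-0.05, -0.5, 0], "spin": 0}, {"xyz": [-0.05, -0.5, 0], "spin": 0}]' --gripper 60

```text
time: 1.35
tool_pos: [189.9, 433.2, 259.7]
tcp_rot: [-3.141, -0.001, -2.708]
contact_force: [0.8, 1.2, 1.1]
grip_width: 55.1
finger_force: 0.0
```

Request:
jog_arm --targets '[{"xyz": [-0.08, -0.6, 0], "spin": 0}, {"xyz": [-0.08, -0.6, 0], "spin": 0}, {"xyz": [-0.08, -0.6, 0], "spin": 0}, {"xyz": [-0.08, -0.6, 0], "spin": 0}, {"xyz": [-0.08, -0.6, 0], "spin": 0}, {"xyz": [-0.08, -0.6, 0], "spin": 0}, {"xyz": [-0.08, -0.6, 0], "spin": 0}, {"xyz": [-0.08, -0.6, 0], "spin": 0}, {"xyz": [-0.08, -0.6, 0], "spin": 0}, {"xyz": [-0.08, -0.6, 0], "spin": 0}]'

```text
time: 2.6
tool_pos: [449.4, 23.6, 260.1]
tcp_rot: [3.141, -0.0, -2.71]
contact_force: [0.4, 1.4, -0.5]
grip_width: 54.9
finger_force: 0.0
```

Request:
jog_arm --targets '[{"xyz": [-0.07, -0.45, 0], "spin": 0}, {"xyz": [-0.07, -0.45, 0], "spin": 0}, {"xyz": [-0.07, -0.45, 0], "spin": 0}, {"xyz": [-0.07, -0.45, 0], "spin": 0}, {"xyz": [-0.07, -0.45, 0], "spin": 0}, {"xyz": [0, 0, 0.2], "spin": 0}, {"xyz": [0, 0, 0.3], "spin": 0}, {"xyz": [0, 0, 0.3], "spin": 0}, {"xyz": [0, 0, 0.1], "spin": 0}, {"xyz": [0, 0, 0], "spin": 0}]'

```text
time: 3.85
tool_pos: [549.7, -126.6, 188.1]
tcp_rot: [3.141, -0.001, -2.709]
contact_force: [0.6, -0.4, -0.5]
grip_width: 55.4
finger_force: 0.0
```

Run:
```python
from h import *
t=bot.capture("side");o=bot.get_obs();print(o['tool_pos'],o['tcp_rot'],proj("side",o['tool_pos']))
cv2.imwrite("pics/s1.png",cv2.resize(t[180:320,330:470],None,fx=4,fy=4,interpolation=cv2.INTER_CUBIC))
```

```text
[ 550.06238623 -126.71367959  188.81865949] [-3.14122792e+00  4.90162416e-04 -2.70933292e+00] [399.2 254.6]
```

View pics/s1.png

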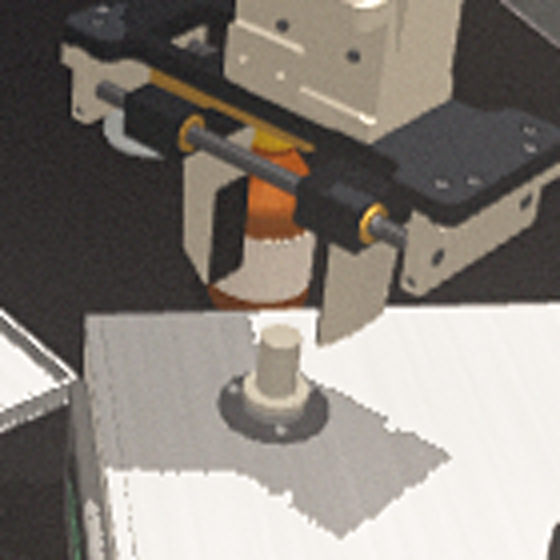

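The fingers straddle the knob, whose top is at side pixel (399.4,263.3) with the TCP projected at (399,255). I'll nudge, descend to z≈150 and close.

Request:
jog_arm --targets '[{"xyz": [0.012, -0.036, 0], "spin": 0}, {"xyz": [0, 0, 0.1], "spin": 0}, {"xyz": [0, 0, 0.14], "spin": 0}, {"xyz": [0, 0, 0.14], "spin": 0}, {"xyz": [0, 0, 0.1], "spin": 0}, {"xyz": [0, 0, 0], "spin": 0}, {"xyz": [0, 0, 0], "spin": 0}, {"xyz": [0, 0, 0], "spin": 0}, {"xyz": [0, 0, 0], "spin": 0}, {"xyz": [0, 0, 0], "spin": 0}]'

```text
time: 5.15
tool_pos: [550.1, -129.7, 150.1]
tcp_rot: [-3.141, 0.0, -2.709]
contact_force: [-0.0, 0.4, 0.4]
grip_width: 55.1
finger_force: 0.0
```

Request:
jog_arm --targets '[{"xyz": [0, 0, 0], "spin": 0}, {"xyz": [0, 0, 0], "spin": 0}, {"xyz": [0, 0, 0], "spin": 0}, {"xyz": [0, 0, 0], "spin": 0}, {"xyz": [0, 0, 0], "spin": 0}, {"xyz": [0, 0, 0], "spin": 0}, {"xyz": [0, 0, 0], "spin": 0}, {"xyz": [0, 0, 0], "spin": 0}, {"xyz": [0, 0, 0], "spin": 0}, {"xyz": [0, 0, 0], "spin": 0}]' --gripper 0

```text
time: 6.4
tool_pos: [550.1, -129.6, 149.9]
tcp_rot: [3.142, 0.0, -2.709]
contact_force: [1.0, 0.5, 0.7]
grip_width: 17.3
finger_force: 30.0
```

Request:
jog_arm --targets '[{"xyz": [0, 0, -0.1], "spin": 0}, {"xyz": [0, 0, -0.2], "spin": 0}, {"xyz": [0, 0, -0.25], "spin": 0}, {"xyz": [0, 0, -0.1], "spin": 0}, {"xyz": [-0.01, 0.4, 0], "spin": 0}, {"xyz": [-0.01, 0.6, 0], "spin": 0}, {"xyz": [-0.01, 0.6, 0], "spin": 0}, {"xyz": [-0.01, 0.6, 0], "spin": 0}, {"xyz": [-0.01, 0.6, 0], "spin": 0}, {"xyz": [-0.01, 0.4, 0], "spin": 0}]'

```text
time: 7.65
tool_pos: [446.2, 106.5, 202.3]
tcp_rot: [3.141, 0.0, -2.708]
contact_force: [0.3, -0.5, -0.4]
grip_width: 17.5
finger_force: 30.0
```

Request:
jog_arm --targets '[{"xyz": [0, 0, 0.3], "spin": 0}, {"xyz": [0, 0, 0.5], "spin": 0}, {"xyz": [0, 0, 0.5], "spin": 0}, {"xyz": [0, 0, 0.4], "spin": 0}, {"xyz": [0, 0, 0.2], "spin": 0}, {"xyz": [0, 0, 0.1], "spin": 0}, {"xyz": [0, 0, 0.1], "spin": 0}, {"xyz": [0, 0, 0], "spin": 0}, {"xyz": [0, 0, 0], "spin": 0}, {"xyz": [0, 0, 0], "spin": 0}]'

```text
time: 8.9
tool_pos: [447.6, 104.9, 34.4]
tcp_rot: [-3.141, 0.001, -2.709]
contact_force: [-0.3, 0.7, 0.0]
grip_width: 16.9
finger_force: 30.0
```

Run:
```python
from h import *
s=bot.capture("side");o=bot.get_obs();print(o['tool_pos'],o['grip_width'],o['contact_force'])
r=lambda i,x,y,w,h,k:cv2.resize(i[y:y+h,x:x+w],None,fx=k,fy=k,interpolation=cv2.INTER_CUBIC)
cv2.imwrite("pics/s2.png",np.hstack([r(s,250,190,100,120,4),r(s,350,190,100,120,4)]))
np.save("s2.npy",s)
```

```text
[447.51547903 104.8713701   34.31904417] 17.19889049657951 [ 0.12995415  0.20770982 -0.82668378]
```

View pics/s2.png

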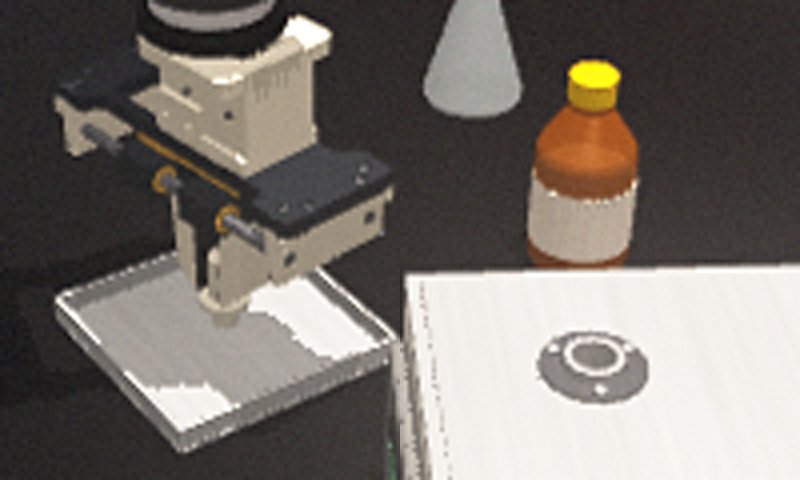

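The plug hangs just above the tray floor. The open port's rim centre is at side pixel ≈(398.5,279).

Request:
jog_arm --targets '[{"xyz": [0, 0, 0.05], "spin": 0}, {"xyz": [0, 0, 0.055], "spin": 0}, {"xyz": [0, 0, 0], "spin": 0}, {"xyz": [0, 0, 0], "spin": 0}, {"xyz": [0, 0, 0], "spin": 0}, {"xyz": [0, 0, 0], "spin": 0}, {"xyz": [0, 0, 0], "spin": 0}, {"xyz": [0, 0, 0], "spin": 0}, {"xyz": [0, 0, 0], "spin": 0}, {"xyz": [0, 0, 0], "spin": 0}]'

```text
time: 10.2
tool_pos: [447.3, 104.8, 25.5]
tcp_rot: [3.142, 0.0, -2.709]
contact_force: [0.4, 0.2, 0.4]
grip_width: 17.3
finger_force: 30.0
```

Request:
jog_arm --targets '[{"xyz": [0, 0, 0], "spin": 0}, {"xyz": [0, 0, 0], "spin": 0}, {"xyz": [0, 0, 0], "spin": 0}, {"xyz": [0, 0, 0], "spin": 0}, {"xyz": [0, 0, -0.1], "spin": 0}, {"xyz": [0, 0, -0.3], "spin": 0}, {"xyz": [0, 0, -0.5], "spin": 0}, {"xyz": [0, 0, -0.6], "spin": 0}, {"xyz": [0, 0, -0.6], "spin": 0}, {"xyz": [0, 0, -0.3], "spin": 0}]' --gripper 60

```text
time: 11.45
tool_pos: [447.9, 104.9, 220.8]
tcp_rot: [-3.14, 0.004, -2.709]
contact_force: [-0.3, -0.2, 0.0]
grip_width: 55.3
finger_force: 0.0
```

Request:
jog_arm --targets '[{"xyz": [-0.26, 0.3, 0], "spin": 0}, {"xyz": [-0.26, 0.3, 0], "spin": 0}, {"xyz": [-0.26, 0.3, 0], "spin": 0}, {"xyz": [-0.26, 0.3, 0], "spin": 0}, {"xyz": [-0.26, 0.3, 0], "spin": 0}, {"xyz": [-0.26, 0.3, 0], "spin": 0}, {"xyz": [-0.26, 0.34, 0], "spin": 0}, {"xyz": [0, 0, 0], "spin": 0}, {"xyz": [0, 0, 0], "spin": 0}, {"xyz": [0, 0, 0], "spin": 0}]'

```text
time: 12.7
tool_pos: [507.6, 320.4, 217.9]
tcp_rot: [-3.141, 0.0, -2.71]
contact_force: [0.4, -0.5, -0.6]
grip_width: 55.2
finger_force: 0.0
```

Run:
```python
from h import *
s=bot.capture("side");t=bot.capture("top");o=bot.get_obs();p=o['tool_pos'];print(p,o['tcp_rot'][2],proj("side",p),proj("side",[509.3,321.7,185]))
np.save("s3.npy",s);np.save("t3.npy",t)
r=lambda i,x,y,w,h,k:cv2.resize(i[y:y+h,x:x+w],None,fx=k,fy=k,interpolation=cv2.INTER_CUBIC)
cv2.imwrite("pics/s3.png",np.hstack([r(s,260,90,90,120,4),r(s,260,220,90,120,4)]))
def big(m,x,y):
    c=max(cv2.findContours(m,cv2.RETR_EXTERNAL,cv2.CHAIN_APPROX_NONE)[0],key=cv2.contourArea); return c+np.array([x,y])
for n,i,(x,y,w,h) in(("top",t,(402,205,36,36)),("side",s,(380,266,40,32))):
    g=cv2.cvtColor(i[y:y+h,x:x+w],cv2.COLOR_BGR2GRAY)
    e=cv2.fitEllipse(cv2.convexHull(big((g<190).astype(np.uint8)*255,x,y))); print(n,"flange",e,onz(n,e[0],138.5))
    m=(g<190).astype(np.uint8)*255  # bore = dark blob at centre
    cn,l,st,ce=cv2.connectedComponentsWithStats(m)
    print([(int(st[k][4]),(ce[k]+[x,y]).round(2),onz(n,ce[k]+[x,y],142)) for k in range(1,cn)])
```

```text
[507.75186914 320.48555524 217.86361763] -2.710351163283032 [303.4 144. ] [304.4 156.6]
top flange ((418.7059020996094, 221.12106323242188), (22.726102828979492, 23.68701934814453), 112.3979263305664) [ 550.4 -129.9  138.5]
[(315, array([418.78, 221.08]), array([ 550. , -129.4,  142. ]))]
side flange ((397.8707275390625, 281.44580078125), (17.72232437133789, 27.931743621826172), 97.48269653320312) [ 548.6 -135.   138.5]
[(263, array([397.7 , 282.88]), array([ 544.5, -142.2,  142. ])), (61, array([398.15, 278.49]), array([ 550.3, -131.7,  142. ]))]
```

View pics/s3.png

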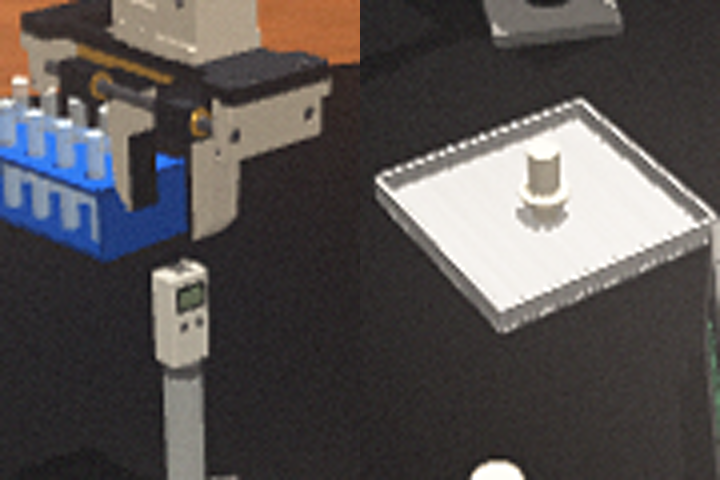

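The plug stands upright in the tray, and the open gripper is centred over the handle. Now I'll descend to z≈137 and grip.

Request:
jog_arm --targets '[{"xyz": [-0.028, 0.005, 0], "spin": 0}, {"xyz": [0, 0, 0.1], "spin": 0}, {"xyz": [0, 0, 0.2], "spin": 0}, {"xyz": [0, 0, 0.25], "spin": 0}, {"xyz": [0, 0, 0.25], "spin": 0}, {"xyz": [0, 0, 0.15], "spin": 0}, {"xyz": [0, 0, 0.06], "spin": 0}, {"xyz": [0, 0, 0], "spin": 0}, {"xyz": [0, 0, 0], "spin": 0}, {"xyz": [0, 0, 0], "spin": 0}]'

```text
time: 14.05
tool_pos: [509.9, 322.7, 137.4]
tcp_rot: [3.142, 0.001, -2.709]
contact_force: [0.1, 0.0, 0.1]
grip_width: 54.9
finger_force: 0.0
```

Request:
jog_arm --targets '[{"xyz": [0, 0, 0], "spin": 0}, {"xyz": [0, 0, 0], "spin": 0}, {"xyz": [0, 0, 0], "spin": 0}, {"xyz": [0, 0, 0], "spin": 0}, {"xyz": [0, 0, 0], "spin": 0}, {"xyz": [0, 0, 0], "spin": 0}, {"xyz": [0, 0, 0], "spin": 0}, {"xyz": [0, 0, 0], "spin": 0}, {"xyz": [0, 0, 0], "spin": 0}, {"xyz": [0, 0, 0], "spin": 0}]' --gripper 0

```text
time: 15.3
tool_pos: [509.6, 322.6, 136.7]
tcp_rot: [3.142, 0.0, -2.709]
contact_force: [0.8, 0.5, -0.5]
grip_width: 19.9
finger_force: 30.0
```

Request:
jog_arm --targets '[{"xyz": [0, 0, -0.05], "spin": 0}, {"xyz": [0, 0, -0.1], "spin": 0}, {"xyz": [0, 0, -0.2], "spin": 0}, {"xyz": [0, 0, -0.3], "spin": 0}, {"xyz": [0, 0, -0.35], "spin": 0}, {"xyz": [0, 0, -0.35], "spin": 0}, {"xyz": [0, 0, -0.3], "spin": 0}, {"xyz": [0, 0, -0.2], "spin": 0}, {"xyz": [0, 0, -0.05], "spin": 0}, {"xyz": [0, 0, 0], "spin": 0}]'

```text
time: 16.55
tool_pos: [509.5, 322.5, 289.0]
tcp_rot: [3.142, 0.0, -2.709]
contact_force: [-0.5, 0.2, -0.3]
grip_width: 19.9
finger_force: 30.0
```

Request:
jog_arm --targets '[{"xyz": [0.1, -0.3, 0], "spin": 0}, {"xyz": [0.18, -0.5, 0], "spin": 0}, {"xyz": [0.21, -0.6, 0], "spin": 0}, {"xyz": [0.21, -0.6, 0], "spin": 0}, {"xyz": [0.21, -0.6, 0], "spin": 0}, {"xyz": [0.21, -0.6, 0], "spin": 0}, {"xyz": [0.21, -0.6, 0], "spin": 0}, {"xyz": [0.21, -0.6, 0], "spin": 0}, {"xyz": [0.18, -0.5, 0], "spin": 0}, {"xyz": [0.18, -0.45, 0], "spin": 0}]'

```text
time: 17.8
tool_pos: [550.4, -131.3, 287.7]
tcp_rot: [3.14, -0.001, -2.71]
contact_force: [0.9, -0.2, -0.1]
grip_width: 19.7
finger_force: 30.0
```

Request:
jog_arm --targets '[{"xyz": [0, 0, 0], "spin": 0}, {"xyz": [0, 0, 0], "spin": 0}, {"xyz": [0, 0, 0], "spin": 0}, {"xyz": [0, 0, 0], "spin": 0}, {"xyz": [0, 0, 0], "spin": 0}, {"xyz": [0, 0, 0], "spin": 0}, {"xyz": [0, 0, 0], "spin": 0}, {"xyz": [0, 0, 0], "spin": 0}, {"xyz": [0, 0, 0], "spin": 0}, {"xyz": [0, 0, 0], "spin": 0}]'

```text
time: 19.05
tool_pos: [550.8, -129.8, 288.7]
tcp_rot: [3.142, 0.0, -2.709]
contact_force: [-0.4, 0.0, -0.6]
grip_width: 20.1
finger_force: 30.0
```

Run:
```python
from h import *
s=bot.capture("side");t=bot.capture("top");o=bot.get_obs();p=o['tool_pos'];print(p,o['tcp_rot'],o['moment'],o['contact_force'])
for q in([550.3,-130,142],p-[0,0,116],p-[0,0,56],p-[0,0,21]): print(q,proj("side",q),proj("top",q))
np.save("s4.npy",s);np.save("t4.npy",t)
cv2.imwrite("pics/s4.png",cv2.resize(s[170:300,340:460],None,fx=5,fy=4.6,interpolation=cv2.INTER_CUBIC))
```

```text
[ 550.86614481 -129.77524502  288.68871076] [ 3.14150532e+00  7.57425344e-05 -2.70944592e+00] [0.04524586 0.04324827 0.01369926] [ 0.50515001  0.14623324 -1.12731143]
[550.3, -130, 142] [397.7 277.9] [419.1 220.9]
[ 550.86614481 -129.77524502  172.68871076] [399.5 263.3] [421.8 218.8]
[ 550.86614481 -129.77524502  232.68871076] [402.8 233.2] [427.8 214.9]
[ 550.86614481 -129.77524502  267.68871076] [404.9 214.2] [431.7 212.4]
```

View pics/s4.png

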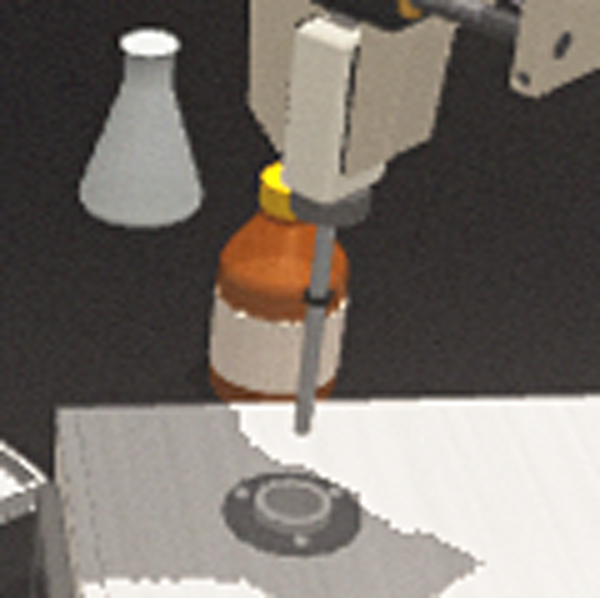

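The stem hangs vertically. The ring is at side pixel (403.2,234.2), the tip at (399.8,263.8) and the port rim at (398.1,279), all with the same small offset from prediction. I'll descend to just above the rim and compare there.

Request:
jog_arm --targets '[{"xyz": [0, 0, 0.05], "spin": 0}, {"xyz": [0, 0, 0.1], "spin": 0}, {"xyz": [0, 0, 0.1], "spin": 0}, {"xyz": [0, 0, 0.05], "spin": 0}, {"xyz": [0, 0, 0], "spin": 0}, {"xyz": [0, 0, 0], "spin": 0}, {"xyz": [0, 0, 0], "spin": 0}, {"xyz": [0, 0, 0], "spin": 0}, {"xyz": [0, 0, 0], "spin": 0}, {"xyz": [0, 0, 0], "spin": 0}]'

```text
time: 20.4
tool_pos: [550.9, -129.8, 264.7]
tcp_rot: [3.142, 0.0, -2.709]
contact_force: [-0.5, -0.2, -0.4]
grip_width: 19.7
finger_force: 30.0
```

Run:
```python
from h import *
s=np.mean([bot.capture("side").astype(float) for _ in range(6)],0);o=bot.get_obs();p=o['tool_pos'];print(p)
s=s.astype(np.uint8);np.save("s5.npy",s)
g=cv2.cvtColor(s,cv2.COLOR_BGR2GRAY)
for d in(116,90,56): print(d,proj("side",p-[0,0,d]),proj("top",p-[0,0,d]))
# stem axis: darkest-weighted centre per row on the lid's background
print(g[254:290,386:414])
cv2.imwrite("pics/s5.png",cv2.resize(s[235:295,365:435],None,fx=10,fy=10,interpolation=cv2.INTER_CUBIC))
```

```text
[ 550.84046933 -129.74877673  264.67204474]
116 [398.3 274.7] [419.6 220.3]
90 [399.6 262.4] [422.  218.7]
56 [401.5 245.6] [425.3 216.5]
[[ 68  65  81 ...  56  58  56]
 [ 69  69  68 ...  53  54  54]
 [ 68  67  64 ...  79  81  79]
 ...
 [169 148 113 ... 171 175 175]
 [168 167 169 ... 172 172 173]
 [165 167 166 ... 169 171 172]]
```

View pics/s5.png

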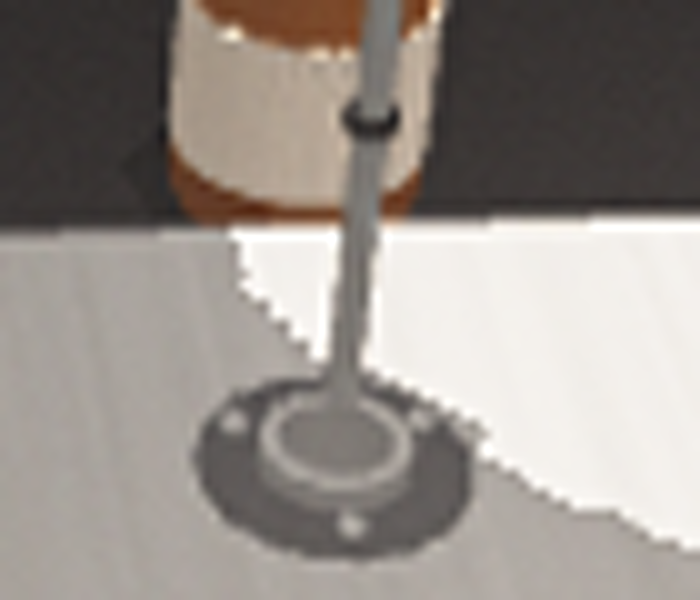

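The rim's centre is at side pixel ≈(398.1,278.2) and the stem axis extrapolates to ≈(398.2,278.4). It is centred within a millimetre, so I'll apply a tiny shift and descend 66 mm.

Request:
jog_arm --targets '[{"xyz": [0.001, 0.007, 0], "spin": 0}, {"xyz": [0, 0, 0.05], "spin": 0}, {"xyz": [0, 0, 0.1], "spin": 0}, {"xyz": [0, 0, 0.15], "spin": 0}, {"xyz": [0, 0, 0.15], "spin": 0}, {"xyz": [0, 0, 0.15], "spin": 0}, {"xyz": [0, 0, 0.125], "spin": 0}, {"xyz": [0, 0, 0.07], "spin": 0}, {"xyz": [0, 0, 0.03], "spin": 0}, {"xyz": [0, 0, 0], "spin": 0}]'

```text
time: 21.95
tool_pos: [550.6, -129.3, 198.8]
tcp_rot: [-3.141, 0.0, -2.709]
contact_force: [0.3, -0.8, -0.8]
grip_width: 20.0
finger_force: 30.0
```

Request:
jog_arm --targets '[{"xyz": [0, 0, 0], "spin": 0}, {"xyz": [0, 0, 0], "spin": 0}, {"xyz": [0, 0, 0], "spin": 0}, {"xyz": [0, 0, 0], "spin": 0}, {"xyz": [0, 0, 0], "spin": 0}, {"xyz": [0, 0, 0], "spin": 0}, {"xyz": [0, 0, 0], "spin": 0}, {"xyz": [0, 0, 0], "spin": 0}, {"xyz": [0, 0, 0], "spin": 0}, {"xyz": [0, 0, 0], "spin": 0}]'

```text
time: 23.2
tool_pos: [550.6, -129.3, 198.7]
tcp_rot: [3.142, 0.0, -2.709]
contact_force: [-0.3, -0.4, -0.8]
grip_width: 20.2
finger_force: 30.0
```

Run:
```python
from h import *
s=np.mean([bot.capture("side").astype(float) for _ in range(6)],0).astype(np.uint8);o=bot.get_obs();print(o['tool_pos'],o['tcp_rot'],o['contact_force'],o['moment'],o['grip_width'])
cv2.imwrite("pics/s6.png",cv2.resize(s[245:295,365:435],None,fx=10,fy=10,interpolation=cv2.INTER_CUBIC))
```

```text
[ 550.55926853 -129.267375    198.70788086] [ 3.14152753e+00  1.03024728e-04 -2.70943438e+00] [-0.56522572  0.42205898 -0.6205529 ] [ 0.00625637  0.02004643 -0.0178784 ] 19.700929316478828
```

View pics/s6.png

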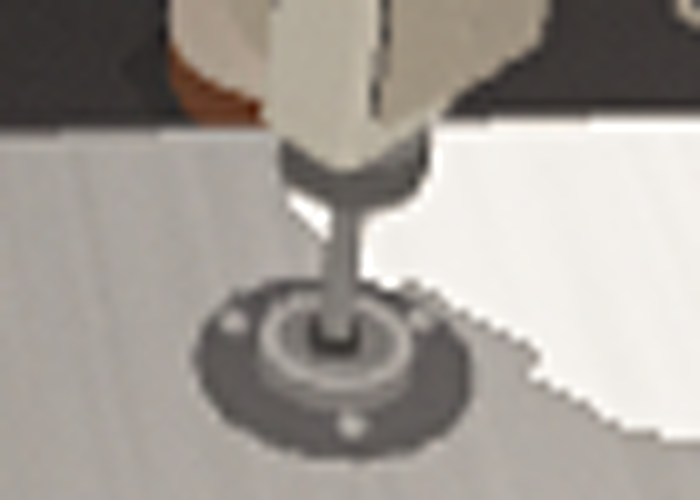

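The ring is at crop pixel (335,338) and the rim's centre at (336,337), so the probe is centred and level, with no contact force. I'm handing in.

```bash
python3 -c "
from plant import bot
print(bot.close_job())"
```

```text
the job is handed in; nothing more can be done
None
```

The job is handed in: the plug stands in the steel tray, and the arm holds the thermometer upright and still in the port, centred to within about 1 mm with its ring level with the rim by the last picture; no contact force showed in the readings at the end of each move.

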